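# Let one tin down from the shelf rack into the tilt-out bin

## Task

Get one tin of tomato paste ready for the cook, using only the fingertips: hook a fingertip behind the rim of the small steel bin at the shelf front and draw it towards you until the bin is tilted all the way out, then press down the thumb pad of the tin rack's rocking lever so that its gate lifts and the front tin rolls into the bin, and let the lever come back up so that the next tin rolls down against the gate. Let out just that one tin and leave the bin tilted out; do not touch the tins themselves, pick nothing up, and leave the crockery where it stands.

Things in the scene. Friction and masses are not known exactly. Their poses are not given: they have to be found in the camera images.
- shelf: Aluminium shelf (270 mm deep, 580 wide, board top 130 above the table) on a low mud-brick ledge; fixed. Origin: on the table below the middle of the board's front edge; x to the shelf's back (away from the robot), y left, z up. On its middle stands the tin rack: a steel chute 80 mm wide, sloping 0.2 rad down to its open end over the front edge, with its lever up to 245 mm above the table.
- lever (a joint): Rack's rocking lever, on a pin across the rack 48 mm behind the shelf's front edge. Gate plate ahead of the pin; thumb pad and a blade that holds back the next tin behind it. Rad: 0 at rest (spring return, gate down), 0.87 pad right down. From 0.65 the tin gets past; it needs about 1 s to lie in the bin, pad held down. Let go, it springs up and the tins roll on within 1 s. 3 to 7 N at the pad.
- lever_pad (a point): Middle of the top of the lever's thumb pad: bare steel plate, 38 mm front to back, 58 wide, out to the right (shelf -y) of the rack, 66 mm behind the pin. At rest 231 mm above the table, tilted 0.43 rad, back edge higher; pressed right down 57 mm straight below, tilted as much the other way. Rack side 34 mm from its middle; nothing within 50 mm on its right.
- bin (a joint): Steel tilt-out bin (110 mm wide, 68 deep, open top; front sheet 130 high, higher than its sides) at the middle of the shelf front, below the rack's end. Hinged on its lower front edge, 18 mm above the table under the shelf's front edge. Rad: 0 closed, its front leaning out 0.38 rad; 0.60 fully out, on its stop. Starts at 0 to 0.1. Stiff hinge: stays where left, falls open past about 0.5; needs 1 N.
- bin_rim (a point): Middle of the top of the rolled rim (7 mm thick) of the bin's front sheet. Closed it stands 50 mm ahead of the shelf's front edge (that gap, free of anything, is the bin's mouth, over which the rack ends) and 142 mm above the table; fully out 110 mm ahead and 92 mm high. A fingertip let down into the gap behind it can draw it out.
- bin_in (a point): Where the axis of a tin lying in the bottom of the bin comes to rest: 29 mm behind the bin's front sheet and 29 mm above its floor, half-way along the bin's width. Moves with the bin.
- tin_1: The front tin in the rack, lying across it against the gate: a small tin 53 mm in diameter, 67 mm long, 0.17 kg, plain paper band. Origin at its centre; the y axis is its own axis.
- tin_2: The second tin in the rack, same as tin_1, resting against it from behind. Origin at its centre.
- tin_3: The third tin in the rack, same, behind tin_2. Origin at its centre.
- pot: White ceramic teapot, 110 mm in diameter, 113 mm high, spout and handle 165 mm across, on the shelf board beside the rack. Origin under its middle.
- sugar_bowl: Blue plastic sugar bowl, 96 mm across, 60 mm high, on the shelf board on the other side. Origin under its middle.
- cup_1: Amber glass cup, 70 mm across, 75 mm high, on the shelf board just left of the rack. Origin under its middle.
- cup_2: Amber glass cup, as cup_1, on the table before the shelf. Origin under its middle.
- cup_3: Amber glass cup, as cup_1, on the table before the shelf. Origin under its middle.
- jar: Glass jar with a steel lid, 60 mm in diameter, 85 mm high, on the table before the shelf. Origin under its middle.
- spoon: Wooden spoon, 190 mm long, lying on the shelf board along its front edge. Origin under its middle.
Not all that is in view belongs to the job. What is shaped like the tin_3 but black is not meant.

How it is judged (in metres and radians):
On the way, in this order (a step that is already met when the one before it is completed fails the run):
1. the bin is tilted out (value of joint bin above 0.54 rad and value of joint lever below 0.1 rad), for 0.2 s.
2. the lever's pad is pressed down, lifting the gate, with the bin still out (value of joint lever above 0.6 rad and value of joint bin above 0.5 rad), for 0.1 s.
At the end, for the whole second after the job is handed in: The bin is tilted out (joint over 0.54 rad), the front tin lies at rest in its bottom (centre within 35 mm of bin_in), the lever is back up (under 0.05 rad), and the second and third tin rest in the rack one place further down (within 9 mm of where the tins before them lay at the start) (value of joint bin above 0.54 rad and value of joint lever below 0.05 rad and distance between tin_1 and bin_in below 0.035 m and linear speed of each of tin_1, tin_2, tin_3 below 0.03 m/s and x of tin_2 in the frame of shelf between 0.0494 and 0.0674 m and z of each of tin_2, tin_3 in the frame of shelf above 0.165 m and x of tin_3 in the frame of shelf between 0.1016 and 0.1196 m); the robot touches nothing.
It fails at once if a tin is touched by the robot (contact force between any of the fingers, the arm and tin_1 above 0.5 N or contact force between any of the fingers, the arm and tin_2 above 0.5 N or contact force between any of the fingers, the arm and tin_3 above 0.5 N).
It fails at once if a tin is raised above its place in the rack (z of tin_1 in the frame of shelf above 0.211 m or z of tin_2 in the frame of shelf above 0.2216 m or z of tin_3 in the frame of shelf above 0.2321 m).
It fails at once if a second tin leaves the rack (z of any of tin_2, tin_3 in the frame of shelf below 0.15 m).
It fails at once if crockery or another bystander is moved more than 30 mm or tipped (distance of any of pot, sugar_bowl, cup_1, cup_2, cup_3, jar, spoon from where it was at the start of the episode above 0.03 m or angle between any of pot, sugar_bowl, cup_1, cup_2, cup_3, jar's own z axis and vertical above 0.35 rad).
It also fails if it takes over 43 s, if anything falls off the work surface, if the arm or the gripper's body presses on something with over 40 N, if the wrist force passes 120 N, or if a joint passes its speed limit or range.

## Robot

A 7-joint arm with a two-finger parallel gripper is mounted at the origin on the work surface. World frame = base frame: x ahead of the robot, y to its left, z up, the work surface at z = 0. Lengths are in mm, angles in rad, forces in N, time in s.
With the tool pointing down it reaches from about 400 to 875 mm from the base axis. Payload 4.4 kg.
Tool frame: the origin (TCP) lies at the very end of the fingers, on their centre line; the grasp point (between the pads) lies 19 mm behind it; z points along the fingers, y is the direction in which the jaws open and shut (so a half turn about z gives the same grasp; the last joint's range is limited). The gripper opens to 85 mm and grips with 20 to 120 N. Pads are 22 mm wide; open, the fingers measure 114 mm over their backs; the gripper's body (76 mm by 85 mm) begins 54 mm behind the grasp point. The pads swing forward as they close: fully open they stand 13 mm farther back than shut.
Start: joints at [1.1, 0.628, 0.038, 1.517, -0.027, 0.996, -0.02], TCP at [256.021, -597.471, 231.313] pointing down, gripper open.
Joint ranges: [-3.06, 3.06], [-0.37, 2.12], [-1.25, 1.32], [0.18, 2.47], [-1.1, 4.24], [0.23, 1.98], [-2.94, 2.94]. Speed limits (rad/s): [2.57, 2.57, 3.14, 3.14, 3.14, 3.14, 3.14].

## Interface

Orientations are given as [roll, pitch, yaw] about the fixed x, y, z axes, in that order (R = Rz(yaw) Ry(pitch) Rx(roll)).
In Python, from cell import ctrl gives the robot as it stands.
- The arm moves only by the shell command python3 -m crank 'ROWS' [OPENING]. ROWS is JSON, a list that holds one entry, the list of rows, each a list of 6 numbers: the shift along the tool's x, y, z in units of 30 mm (1.0 is 30 mm), then the turn, a rotation vector about the tool's x, y, z in units of 6 degrees (1.0 is 6 degrees). In form: [[[tx, ty, tz, rx, ry, rz], ...]]. A call has 1 to 12 rows; each row shifts and turns the pose as measured when the row begins, along the tool's axes as they then stand; what a row does not reach is not made up. A row lasts 1/12 s, in which the tool goes at most 41.7 mm and 7.16 degrees, less where a joint would pass 70% of its speed; a pose out of reach is approached as far as the arm can. A call is refused whole if a number of a shift passes 1 or a number of a turn 1, either way. A call with a gripper value outside its range is refused whole. OPENING is the gripper command: -1 is fully open, 1 is shut, values between are in proportion, set as the call begins (- or left out, the last holds). The fingers move at their own pace and stop on an object; the grip force is fixed at half the most. Time passes only in rows, so rows that do not move let the fingers close. It gives the time, the measured TCP pose, the force and the opening at its end, in the units of the state.
- ctrl.read_state(): the state, without advancing time (a new reading comes with each control period).
- ctrl.get_image(name): name is "scene" or "top"; returns a dict with "color" (400x640x3 uint8, red, green, blue), "depth" (400x640 float32, mm along the optical axis (not along the pixel's ray), 0 where there is no reading), "camera_matrix" (3x3 intrinsics, pixels), "R" (3x3) and "t" (3): a world point X has camera coordinates R X + t. Camera axes: x right, y down, z forward; pixel columns grow to the right and rows downward; lengths in mm; the calibration is good to about 2 mm. A picture is of the moment at which its call begins.
- ctrl.finish_job(): hands the job in, once; it reports no verdict.
Trained networks look in a picture, given as the dict that the camera call returned (one of the last four; its "shot" number tells which), for a name from the list of things; names that differ only in an ending like _2 or _b are one class to them, and where a whole thing is asked for, a point or a joint stands for the part that bears it (a point fixed in the world has none). Each returns a list of dicts, best first, with "conf" (0 to 1); they miss things now and then, are a little off and sometimes report something else, mostly with a low value. They report only what shows in the picture. A call takes as long as a camera call. They do not tell look-alikes from the thing itself.
- ctrl.search_frame(query, picture): "extent" ([centre column, centre row, width, height] in pixels, round what is visible of it).
The state is a dict: "clock": time; "qpos": joint angles; "qd": joint speeds; "tau": joint torques, N m; "eef_pos": TCP position; "tool_rot": TCP orientation; "force": force on the tool from outside, world axes, zero at the start; "torque": the same for the moment, N m; "width": finger opening in mm.
Only numpy, scipy, OpenCV 4.12 (cv2) and the standard library are available. Lean on these libraries where they do the work, as an engineer would, in place of code of your own. Each camera call takes 0.05 s, during which the arm holds its last target. There are 200 camera calls.

## Working session

There is one attempt and no reset: what is moved stays moved. The work goes in short steps, Python scripts to look and compute and a shell command to move; the robot and the scene stay as the last step left them, time stands still between calls to the robot, and variables do not carry over. Pictures are saved under pics/ and viewed, about 8 in all and at most 12, crops included, and the job is handed in when it is done.

```bash
ls; mkdir -p pics
cat > h.py <<'E'
import numpy as np, cv2
from cell import ctrl
from scipy.spatial.transform import Rotation as Ro
def px2w(p,u,v,d=None):
    K=p["camera_matrix"];d=p["depth"][int(v),int(u)] if d is None else d
    c=np.linalg.inv(K)@np.array([u,v,1.])*d
    return p["R"].T@(c-p["t"])
def w2px(p,X):
    c=p["camera_matrix"]@(p["R"]@np.asarray(X,float)+p["t"]);return c[:2]/c[2]
def cloud(p):
    v,u=np.mgrid[:400,:640];d=p["depth"]
    c=np.stack([u*d,v*d,d],-1)@np.linalg.inv(p["camera_matrix"]).T
    W=(c-p["t"])@p["R"];W[d==0]=np.nan;return W
def save(p,n,box=None,s=1):
    im=p["color"][:,:,::-1]
    if box: im=im[box[1]:box[3],box[0]:box[2]]
    cv2.imwrite("pics/"+n,cv2.resize(im,None,fx=s,fy=s,interpolation=cv2.INTER_CUBIC))
E
python3 - <<'E'
from h import *
s=ctrl.read_state();print(s)
for n in("scene","top"):
    p=ctrl.get_image(n);save(p,n+"0.png",None,1.25)
    np.savez(n+".npz",**{k:p[k] for k in("color","depth","camera_matrix","R","t")})
    print(n,"campos",(-p["R"].T@p["t"]).round())
    for q in "shelf lever lever_pad bin bin_rim tin_1 pot sugar_bowl cup_1 jar spoon".split():
        for r in ctrl.search_frame(q,p)[:4]:
            e=r["extent"];print(q,round(r["conf"],2),np.round(e),px2w(p,min(e[0],639),min(e[1],399)).round())
E
```

```text
pics
{'clock': 0.0, 'qpos': array([ 1.10018304,  0.62931263,  0.03841791,  1.51835959, -0.02698255,
        0.99626884, -0.01999666]), 'qd': array([ 0.00141825, -0.00160912,  0.00180935,  0.00067257,  0.00168061,
        0.00079211, -0.00088123]), 'tau': array([ 2.87467628e-04, -5.63404584e+01,  1.22601695e+00, -1.93448728e+01,
        1.08517628e-02,  1.04761234e-02,  5.95950928e-05]), 'eef_pos': array([ 255.79699716, -596.8911947 ,  230.41302977]), 'tool_rot': array([-3.13976169e+00,  2.25666681e-05,  4.04845784e-01]), 'force': array([-0.10109288,  0.72630751,  0.06004583]), 'torque': array([ 0.03372901,  0.02770304, -0.03142134]), 'width': 85.36090016764298}
scene campos [ 979. -454. 1146.]
shelf 0.88 [344. 259. 283. 280.] [719. -79. 128.]
lever 0.63 [304. 194.  41.  66.] [570. -49. 204.]
lever_pad 0.6 [306. 193.  44.  66.] [576. -47. 212.]
lever_pad 0.3 [189. 271.  30.  35.] [ 467. -324.   87.]
bin 0.9 [281. 183.  36.  45.] [472. -29. 123.]
bin_rim 0.87 [282. 182.  34.  48.] [473. -24. 122.]
tin_1 0.94 [348. 214.  37.  33.] [684. -32. 226.]
tin_1 0.83 [397. 131.  24.  24.] [555. 
[... 829 characters left out ...]
. 198.  21.  24.] [ 595. -400.   47.]
tin_1 0.84 [316. 183.  25.  24.] [614. -28. 217.]
tin_1 0.68 [315. 160.  32.  20.] [667. -26. 227.]
tin_1 0.62 [188. 172.  28.  28.] [675. 343.  50.]
pot 0.95 [394. 156.  45.  67.] [ 676. -220.  227.]
sugar_bowl 0.9 [234. 162.  35.  37.] [686. 193. 136.]
cup_1 0.88 [260. 252.  26.  26.] [446. 138.   4.]
cup_1 0.84 [366. 248.  20.  22.] [ 455. -169.    4.]
cup_1 0.59 [271. 198.  30.  27.] [587.  93. 135.]
cup_1 0.5 [316. 180.  28.  22.] [621. -28. 218.]
jar 0.71 [422. 253.  31.  20.] [ 440. -313.   83.]
spoon 0.9 [392. 215.  69.  20.] [ 540. -224.  143.]
spoon 0.44 [315. 173. 220. 150.] [638. -25. 213.]
spoon 0.16 [396. 157.  44.  67.] [ 676. -222.  225.]
```

View pics/scene0.png

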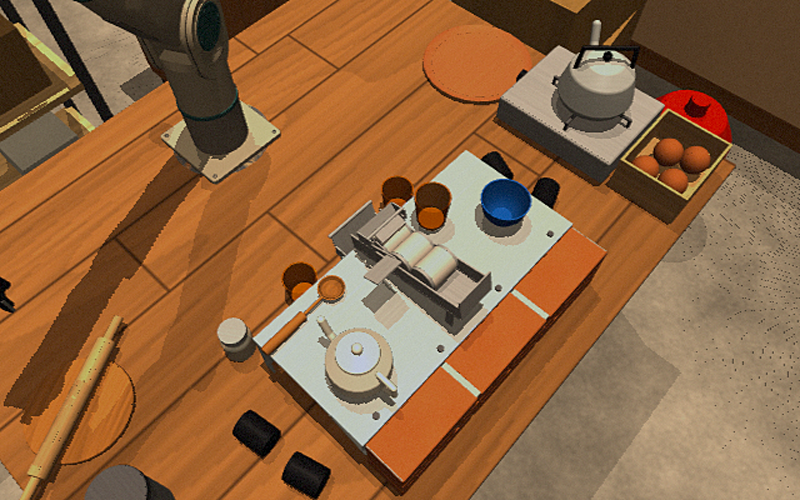

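View pics/top0.png

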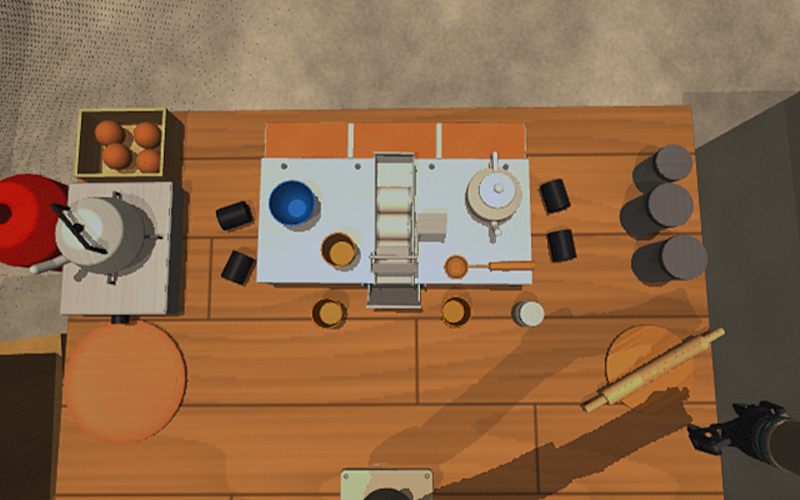

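The scene view shows the rack at about (425,265) with its pad at (380,270), the bin at (352,230), and the pot, spoon, cups and jar around it. In the top view the bin is at (393,297) and the pad at (432,227). The paper-banded tins in the rack are the ones meant. The black ones at (555,195), (562,245), (235,215) and (238,267) are decoys.

Run:
```python
from h import *
t=dict(np.load("top.npz"));s=dict(np.load("scene.npz"))
W=cloud(t);
m=(abs(W[...,2]-130)<7)&(W[...,0]>450)&(W[...,0]<900)&(abs(W[...,1])<400)
m=cv2.morphologyEx(m.astype(np.uint8),cv2.MORPH_OPEN,np.ones((3,3)))>0
P=W[m];print("board z",np.median(P[:,2]))
r=cv2.minAreaRect(P[:,:2].astype(np.float32));print(r,cv2.boxPoints(r).round())
# front edge line: min x per y bin
ys=[];xs=[]
for y in range(-300,260,10):
    q=P[abs(P[:,1]-y)<5]
    if len(q): ys.append(y);xs.append(q[:,0].min())
ys=np.array(ys);xs=np.array(xs);k=np.abs(xs-np.median(xs))<25
print(list(zip(ys,xs.round())),np.polyfit(ys[k],xs[k],1))
for nm,p in(("top",t),("scene",s)):
    Wp=cloud(p).reshape(-1,3)
    a=(Wp[:,2]>195)&(Wp[:,2]<245)&(Wp[:,0]>560)&(Wp[:,0]<645)&(Wp[:,1]<-60)&(Wp[:,1]>-130)
    Q=Wp[a];print(nm,"pad n",len(Q),Q.mean(0).round(1),Q.min(0).round(),Q.max(0).round())
    b=(Wp[:,2]>110)&(Wp[:,2]<160)&(Wp[:,0]>420)&(Wp[:,0]<500)&(abs(Wp[:,1]+28)<80)
    Q=Wp[b];print(nm,"rim n",len(Q));
    if len(Q):print(np.median(Q,0).round(1),Q.min(0).round(),Q.max(0).round())
save(t,"topc.png",(260,150,400,270),5)
save(s,"scenec.png",(230,120,400,270),4)
```

```text
board z 128.5928354782386
((688.6773071289062, -24.9697265625), (581.5419311523438, 354.11456298828125), 89.17813873291016) [[ 507. -313.]
 [ 862. -318.]
 [ 870.  263.]
 [ 516.  268.]]
[(np.int64(-300), np.float64(508.0)), (np.int64(-290), np.float64(508.0)), (np.int64(-280), np.float64(508.0)), (np.int64(-270), np.float64(508.0)), (np.int64(-260), np.float64(508.0)), (np.int64(-250), np.float64(509.0)), (np.int64(-240), np.float64(509.0)), (np.int64(-230), np.float64(509.0)), (np.int64(-220), np.float64(509.0)), (np.int64(-210), np.float64(509.0)), (np.int64(-200), np.float64(509.0)), (np.int64(-190), np.float64(509.0)), (np.int64(-180), np.float64(509.0)), (np.int64(-170), np.float64(512.0)), (np.int64(-160), np.float64(512.0)), (np.int64(-150), np.float64(512.0)), (np.int64(-140), np.float64(512.0)), (np.int64(-130), np.float64(512.0)), (np.int64(-120), np.float64(512.0)), (np.int64(-110), np.float64(512.0)), (np.int64(-100), np.float64(512.0)), (np.int64(-90), np.float64(512.0)), (np.int64(-80), np.float64(513.0)), (np.int64(-70), np.float64(513.0)), (np.int64(-60), np.float64(79
[... 725 characters left out ...]
(150), np.float64(514.0)), (np.int64(160), np.float64(515.0)), (np.int64(170), np.float64(514.0)), (np.int64(180), np.float64(515.0)), (np.int64(190), np.float64(515.0)), (np.int64(200), np.float64(515.0)), (np.int64(210), np.float64(515.0)), (np.int64(220), np.float64(515.0)), (np.int64(230), np.float64(515.0)), (np.int64(240), np.float64(518.0)), (np.int64(250), np.float64(518.0))] [1.39438013e-02 5.12814438e+02]
top pad n 422 [616.9 -93.7 228.4] [ 561. -127.  197.] [644. -61. 242.]
top rim n 283
[468.5 -20.3 130.8] [460. -80. 110.] [498.  34. 146.]
scene pad n 447 [615.4 -90.4 227.8] [ 560. -125.  195.] [644. -60. 241.]
scene rim n 514
[468.4 -20.9 127.5] [458. -76. 110.] [497.  39. 146.]
```

View pics/topc.png

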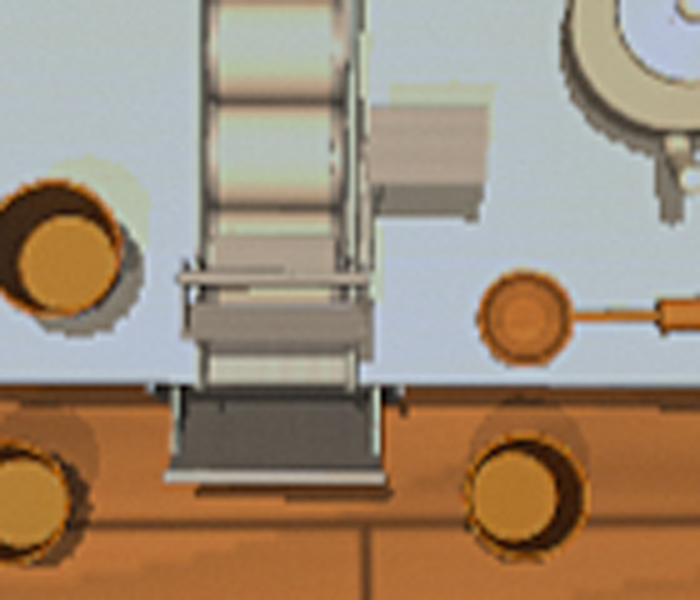

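View pics/scenec.png

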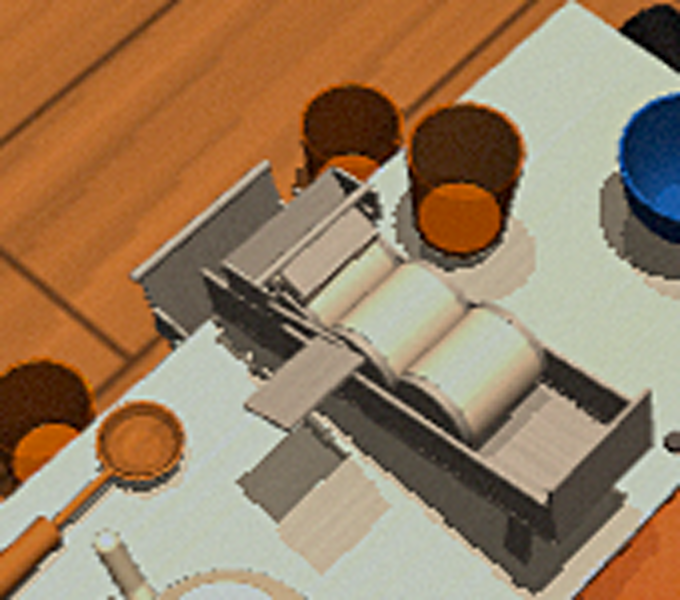

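The enlarged crops confirm it: the closed bin rim is at topc (275,477), the pad at (430,145), and the tins in the rack are plain paper, while the decoys are black and off the shelf. The shelf origin is about (513,-21) with yaw about -0.014, and the rim is at about (462,-21,143). I'll shut the gripper, lift and turn square first.

```bash
python3 -m crank '[[[0,0,-1,0,0,1],[0,0,-1,0,0,1],[0,0,-1,0,0,1],[0,0,0,0,0,1],[0,0,0,0,1,0],[0,0,0,0,1,0]]]' 1
cat >> h.py <<'E'
def go(*T):
    s=ctrl.read_state();R=Ro.from_euler("xyz",s["tool_rot"]).as_matrix();p=s["eef_pos"]
    print("t",round(s["clock"],2),"pos",p.round(1),"rot",s["tool_rot"].round(3),"F",s["force"].round(1))
    for t in T:
        d=np.array(t)-p;print(t,"units",(R.T@d/30).round(2));p=np.array(t)
E
python3 - <<'E'
from h import *
go((484,-22,310),(484,-22,160),(484,-22,125))
for n in("top","scene"):
    W=cloud(dict(np.load(n+".npz"))).reshape(-1,3)
    for z in(150,170,185,200,215,230):
        q=W[(abs(W[:,2]-z)<7)&(abs(W[:,1]+22)<70)&(W[:,0]>475)&(W[:,0]<900)]
        print(n,z,len(q),np.percentile(q[:,0],[0,1,5]).round() if len(q) else "")
    q=W[(W[:,0]>440)&(W[:,0]<700)&(W[:,1]<-130)&(W[:,1]>-400)&(W[:,2]>170)]
    print("pot",q.min(0).round(),q.max(0).round())
    q=W[(W[:,2]>136)&(W[:,0]<480)&(W[:,0]>430)&(abs(W[:,1]+22)<65)];print("rimtop",len(q),q.mean(0).round(1),q.max(0).round(1))
E
```

```text
clock: 1.7
eef_pos: [265.6, -595.4, 324.7]
tool_rot: [-3.14, -0.217, -0.023]
force: [-1.2, -1.0, -0.9]
width: 12.4
t 1.7 pos [ 265.6 -595.4  324.7] rot [-3.14  -0.217 -0.023] F [-1.2 -1.  -0.9]
(484, -22, 310) units [  6.58 -19.27   1.98]
(484, -22, 160) units [-1.08  0.01  4.88]
(484, -22, 125) units [-0.25  0.    1.14]
top 150 140 [512. 512. 514.]
top 170 85 [505. 507. 510.]
top 185 709 [518. 554. 592.]
top 200 698 [533. 535. 538.]
top 215 1095 [528. 528. 532.]
top 230 492 [556. 556. 558.]
pot [ 599. -284.  170.] [ 700. -174.  244.]
rimtop 113 [463.  -18.  140.3] [466.4  34.1 145.9]
scene 150 79 [509. 511. 513.]
scene 170 179 [506. 507. 511.]
scene 185 725 [540. 558. 585.]
scene 200 1002 [529. 533. 537.]
scene 215 1566 [527. 529. 533.]
scene 230 688 [555. 556. 563.]
pot [ 598. -283.  170.] [ 700. -173.  244.]
rimtop 139 [463.2 -20.7 140. ] [468.2  39.1 146.1]
```

```bash
python3 -m crank '[[[0.28,-1,0.16,0,0,0],[0.28,-1,0.16,0,0,0],[0.28,-1,0.16,0,0,0],[0.28,-1,0.16,0,0,0],[0.28,-1,0.16,0,0,0],[0.28,-1,0.16,0,0,0],[0.28,-1,0.16,0,0,0],[0.28,-1,0.16,0,0,0],[0.28,-1,0.16,0,0,0],[0.28,-1,0.16,0,0,0],[0.28,-1,0.16,0,0,0],[0.28,-1,0.16,0,0,0]]]'
python3 - <<'E'
from h import *
go((455,-20,275),(488,-20,126))
E
```

```text
clock: 2.7
eef_pos: [380.2, -238.3, 288.3]
tool_rot: [3.13, -0.221, -0.054]
force: [0.7, -0.6, -0.9]
width: 0.1
t 2.7 pos [ 380.2 -238.3  288.3] rot [ 3.13  -0.221 -0.054] F [ 0.7 -0.6 -0.9]
(455, -20, 275) units [ 1.95 -7.41  0.81]
(488, -20, 126) units [-0.02 -0.12  5.09]
```

```bash
python3 -m crank '[[[0.26,-1,0.11,0,0,-0.1],[0.26,-1,0.11,0,0,-0.1],[0.26,-1,0.11,0,0,-0.1],[0.26,-1,0.11,0,0,-0.1],[0.26,-1,0.11,0,0,0],[0.26,-1,0.11,0,0,0],[0.26,-1,0.11,0,0,0],[0.1,-0.4,0,0,0,0],[0,0,0,0,0,0]]]'
python3 - <<'E'
from h import *
go((455,-20,275),(488,-20,126))
E
```

```text
clock: 3.45
eef_pos: [452.1, -0.3, 277.2]
tool_rot: [3.121, -0.23, 0.001]
force: [0.1, 0.6, -0.1]
width: 0.1
t 3.45 pos [ 4.521e+02 -3.000e-01  2.772e+02] rot [ 3.121e+00 -2.300e-01  1.000e-03] F [ 0.1  0.6 -0.1]
(455, -20, 275) units [0.08 0.66 0.11]
(488, -20, 126) units [-0.06 -0.1   5.09]
```

```bash
python3 -m crank '[[[0.08,0.6,0.1,0,0,0],[0,0,0.9,0,0,0],[0,0,0.8,0,0,0],[0,0,0.7,0,0,0],[0,0,0,0,0,0]]]'
python3 - <<'E'
from h import *
go((488,-20,126))
p=ctrl.get_image("scene");save(p,"s1.png",(220,90,380,230),5)
p=ctrl.get_image("top");save(p,"t1.png",(260,150,400,270),5)
E
```

```text
clock: 3.87
eef_pos: [474.2, -23.3, 206.0]
tool_rot: [3.119, -0.238, 0.002]
force: [-0.0, 0.0, 0.5]
width: -0.0
t 3.87 pos [474.2 -23.3 206. ] rot [ 3.119e+00 -2.380e-01  2.000e-03] F [-0.   0.   0.5]
(488, -20, 126) units [-0.18 -0.17  2.7 ]
```

View pics/s1.png

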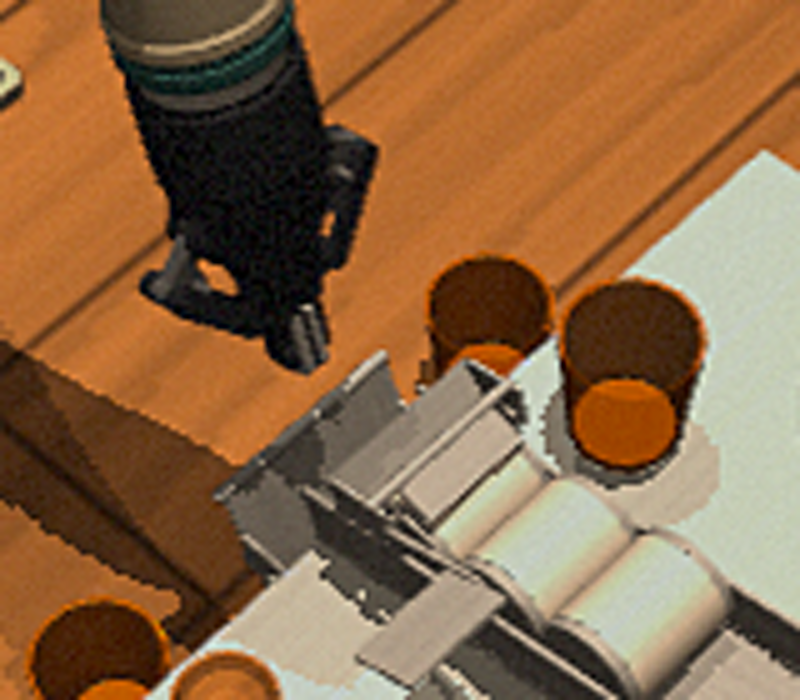

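The picture shows the shut fingertip at about (305,365), just above the bin's mouth and clear of the gate. The knuckles stick out sideways, which matters later beside the rack. Next I lower it into the gap.

```bash
python3 -m crank '[[[-0.05,-0.1,0.8,0,0,0],[-0.05,0,0.7,0,0,0],[0,0,0.6,0,0,0],[0,0,0.3,0,0,0],[0,0,0,0,0,0]]]'
python3 - <<'E'
from h import *
go((486,-20,124),(462,-20,122),(440,-20,108),(418,-20,92))
E
```

```text
clock: 4.38
eef_pos: [489.3, -25.9, 152.1]
tool_rot: [3.111, -0.247, 0.0]
force: [-0.2, 0.9, 0.0]
width: -0.0
t 4.38 pos [489.3 -25.9 152.1] rot [ 3.111 -0.247  0.   ] F [-0.2  0.9  0. ]
(486, -20, 124) units [-0.34 -0.22  0.87]
(462, -20, 122) units [-0.79  0.   -0.13]
(440, -20, 108) units [-0.83 -0.01  0.27]
(418, -20, 92) units [-0.84 -0.01  0.34]
```

```bash
python3 -m crank '[[[-0.25,-0.2,0.6,0,0,0],[-0.15,0,0.5,0,0,0],[0,0,0.3,0,0,0],[0,0,0,0,0,0]]]'
python3 - <<'E'
from h import *
go((462,-20,122),(440,-20,108),(418,-20,92))
E
```

```text
clock: 4.72
eef_pos: [491.7, -28.2, 125.5]
tool_rot: [3.102, -0.254, -0.003]
force: [0.1, -0.6, -0.3]
width: 0.1
t 4.72 pos [491.7 -28.2 125.5] rot [ 3.102e+00 -2.540e-01 -3.000e-03] F [ 0.1 -0.6 -0.3]
(462, -20, 122) units [-0.99 -0.26 -0.15]
(440, -20, 108) units [-0.83 -0.01  0.27]
(418, -20, 92) units [-0.84 -0.01  0.33]
```

```bash
python3 -m crank '[[[-0.7,-0.1,-0.1,0.2,0,0],[-0.7,-0.1,0,0.2,0,0],[-0.7,0,0.1,0,0,0],[-0.5,0,0.2,0,0,0],[0,0,0,0,0,0]]]'
python3 - <<'E'
from h import *
go((440,-20,108),(418,-20,92))
E
```

```text
clock: 5.13
eef_pos: [430.2, -30.3, 127.7]
tool_rot: [3.14, -0.232, 0.001]
force: [-0.8, 0.4, -0.1]
width: -0.1
t 5.13 pos [430.2 -30.3 127.7] rot [ 3.14e+00 -2.32e-01  1.00e-03] F [-0.8  0.4 -0.1]
(440, -20, 108) units [ 0.17 -0.34  0.71]
(418, -20, 92) units [-0.84 -0.    0.35]
```

Run:
```python
from h import *
go((430,-30,127))
p=ctrl.get_image("scene");save(p,"s2.png",(220,90,380,230),5)
W=cloud(p).reshape(-1,3)
for a,b in((5,35),(-85,-60)):
    q=W[(W[:,0]>390)&(W[:,0]<500)&(W[:,1]>a)&(W[:,1]<b)&(W[:,2]>60)&(W[:,2]<150)]
    o=np.argsort(q[:,0])[:8];print(len(q),q[o].round(),q[np.argsort(-q[:,2])[:5]].round())
```

```text
t 5.13 pos [430.2 -30.3 127.7] rot [ 3.14e+00 -2.32e-01  1.00e-03] F [-0.8  0.4 -0.1]
(430, -30, 127) units [-0.01 -0.01  0.02]
231 [[427.  10. 117.]
 [429.  16. 121.]
 [429.  13. 121.]
 [430.  26. 121.]
 [430.  33. 123.]
 [431.  14. 122.]
 [431.  28. 124.]
 [432.  21. 124.]] [[435.  17. 126.]
 [436.  27. 126.]
 [435.  14. 126.]
 [434.  33. 125.]
 [436.  23. 125.]]
183 [[428. -73. 123.]
 [429. -71. 121.]
 [429. -68. 122.]
 [430. -75. 122.]
 [430. -75. 118.]
 [430. -65. 124.]
 [431. -62. 126.]
 [432. -63. 124.]] [[431. -62. 126.]
 [435. -62. 125.]
 [433. -71. 125.]
 [433. -67. 124.]
 [430. -65. 124.]]
```

View pics/s2.png

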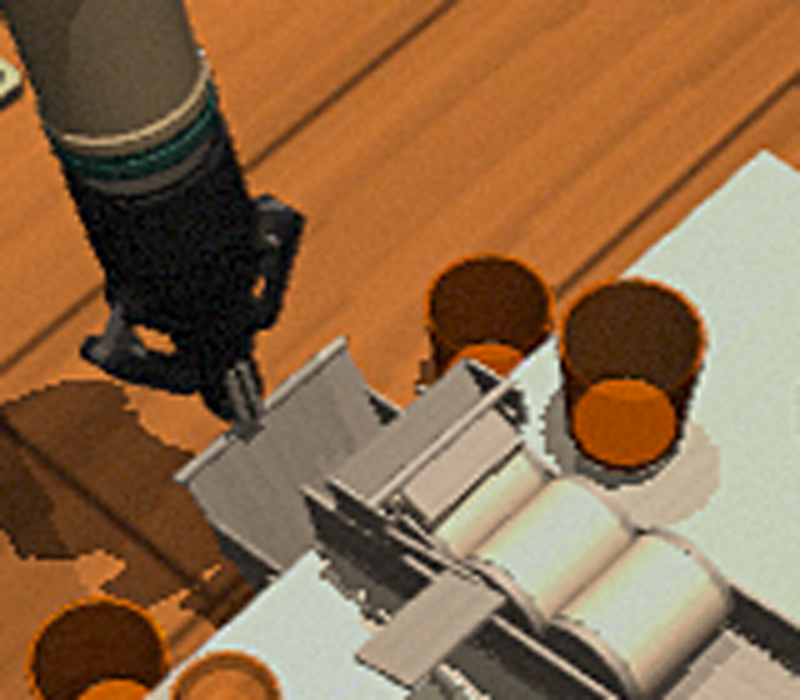

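The rim is now at about (430,125), roughly 0.28 rad, and the tip has ridden up onto it at (245,420). I'll lift over, go back in behind the rim and deeper, and draw again along the arc.

```bash
python3 -m crank '[[[0.1,0,-0.6,0,0,0],[0.3,-0.1,-0.4,0,0,0],[0.6,-0.1,0,0,0,0],[0.5,0,0.1,0,0,0],[0,0,0,0,0,0]]]'
python3 - <<'E'
from h import *
go((466,-25,152),(464,-25,97),(440,-25,90),(412,-25,74))
E
```

```text
clock: 5.6
eef_pos: [475.0, -23.4, 166.8]
tool_rot: [3.137, -0.24, 0.003]
force: [0.6, -0.1, -0.6]
width: -0.4
t 5.6 pos [475.  -23.4 166.8] rot [ 3.137e+00 -2.400e-01  3.000e-03] F [ 0.6 -0.1 -0.6]
(466, -25, 152) units [-0.41  0.05  0.41]
(464, -25, 97) units [-0.5  -0.01  1.77]
(440, -25, 90) units [-0.83 -0.    0.04]
(412, -25, 74) units [-1.03 -0.    0.3 ]
```

```bash
python3 -m crank '[[[-0.4,0,0.5,0,0,0],[-0.3,0,0.7,0,0,0],[-0.2,0,0.7,0,0,0],[-0.1,0,0.5,0,0,0],[0,0,0,0,0,0]]]'
python3 - <<'E'
from h import *
go((464,-25,97),(440,-25,90),(412,-25,74))
E
```

```text
clock: 6.02
eef_pos: [473.0, -27.1, 100.8]
tool_rot: [3.133, -0.228, 0.012]
force: [-0.0, 0.9, 0.2]
width: 0.1
t 6.02 pos [473.  -27.1 100.8] rot [ 3.133 -0.228  0.012] F [-0.   0.9  0.2]
(464, -25, 97) units [-0.32 -0.07  0.05]
(440, -25, 90) units [-0.83 -0.01  0.05]
(412, -25, 74) units [-1.03 -0.01  0.31]
```

```bash
python3 -m crank '[[[-0.5,0,0.2,0,0,0],[-0.6,0,0.3,0,0,0],[-0.6,0,0.4,0,0,0],[-0.3,0,0.3,0,0,0],[0,0,0,0,0,0]]]'
python3 - <<'E'
from h import *
go((415,-25,80))
p=ctrl.get_image("scene");save(p,"s3.png",(220,90,380,230),4)
W=cloud(p).reshape(-1,3)
for a,b in((5,35),(-85,-60)):
    q=W[(W[:,0]>390)&(W[:,0]<500)&(W[:,1]>a)&(W[:,1]<b)&(W[:,2]>60)&(W[:,2]<150)]
    o=np.argsort(q[:,0])[:6];print(len(q),q[o].round().tolist())
E
```

```text
clock: 6.43
eef_pos: [439.3, -35.0, 85.5]
tool_rot: [-3.134, -0.174, 0.008]
force: [0.2, -0.4, 0.2]
width: 0.4
t 6.43 pos [439.3 -35.   85.5] rot [-3.134 -0.174  0.008] F [ 0.2 -0.4  0.2]
(415, -25, 80) units [-0.83 -0.34  0.04]
237 [[401.0, 20.0, 90.0], [405.0, 16.0, 94.0], [409.0, 33.0, 89.0], [410.0, 32.0, 86.0], [411.0, 28.0, 87.0], [413.0, 30.0, 87.0]]
265 [[397.0, -70.0, 85.0], [399.0, -68.0, 90.0], [401.0, -76.0, 92.0], [401.0, -65.0, 94.0], [402.0, -73.0, 90.0], [402.0, -64.0, 89.0]]
```

The rim now measures x about 402, z about 92, so the bin is fully out. I'll withdraw upwards.

```bash
python3 -m crank '[[[0.1,0,-0.7,0,0,0],[0.1,0,-1,0,0,0],[0.1,0,-1,0,0,0],[0.1,0,-1,0,0,0],[0.1,0,-1,0,-0.5,0],[0.1,0,-1,0,-0.5,0],[0,0,-0.6,0,-0.4,0],[0,0,0,0,0,0]]]'
python3 - <<'E'
from h import *
print(ctrl.read_state()["qpos"].round(2))
go((440,-25,295),(610,-106,295))
p=ctrl.get_image("top");save(p,"t4.png",(260,150,400,270),5)
E
```

```text
clock: 7.15
eef_pos: [425.7, -34.5, 275.9]
tool_rot: [-3.129, -0.017, 0.011]
force: [-0.1, -0.2, -0.5]
width: 0.2
[ 0.82  0.39 -1.06  2.03  0.42  0.93 -2.02]
t 7.15 pos [425.7 -34.5 275.9] rot [-3.129 -0.017  0.011] F [-0.1 -0.2 -0.5]
(440, -25, 295) units [ 0.49 -0.32 -0.62]
(610, -106, 295) units [5.64 2.76 0.06]
```

View pics/t4.png

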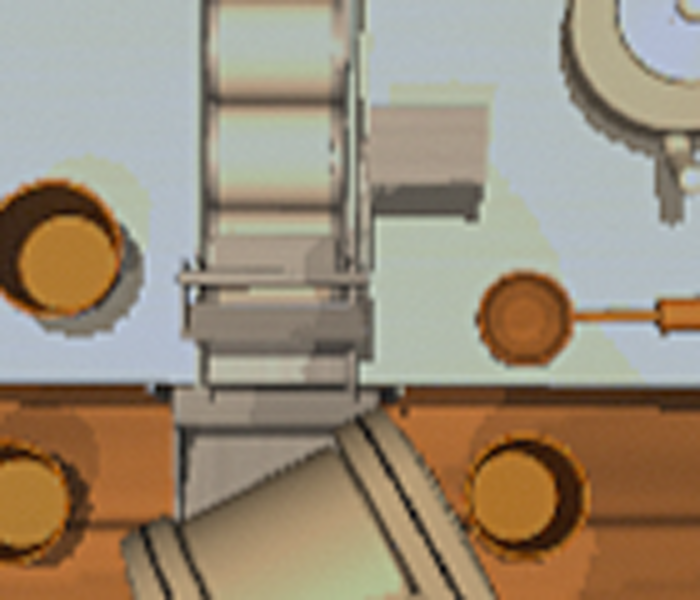

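Seen from above, the bin is fully out, partly behind the arm at (260,480); the lever is at rest and the tins are in place. Next I turn the tool 90° so the knuckles lie along the rack, and rise.

```bash
python3 -m crank '[[[0.4,0,-0.4,0,0,1],[0.3,0,-0.3,0,0,1],[0,0,0,0,0,1],[0,0,0,0,0,1]]]'
python3 - <<'E'
from h import *
print(ctrl.read_state()["qpos"].round(2))
go((610,-106,300))
E
```

```text
clock: 7.53
eef_pos: [442.1, -37.5, 292.3]
tool_rot: [-3.127, -0.007, -0.426]
force: [-0.6, -0.7, 0.3]
width: 0.2
[ 0.73  0.36 -0.93  1.97  0.34  0.97 -2.36]
t 7.53 pos [442.1 -37.5 292.3] rot [-3.127 -0.007 -0.426] F [-0.6 -0.7  0.3]
(610, -106, 300) units [ 6.04 -0.24 -0.21]
```

```bash
python3 -m crank '[[[0,0,-0.2,0,0,-1],[0,0,-0.2,0,0,-1],[0,0,0,0,0,-1],[0,0,0,0,0,-1],[0,0,0,0,0,-1],[0,0,0,0,0,-1],[0,0,0,0,0,-1],[0,0,0,0,0,-1],[0,0,0,0,0,-1],[0,0,0,0,0,-1],[0,0,0,0,0,-1],[0,0,0,0,0,-1]]]' && python3 -m crank '[[[0,0,0,0,0,-1],[0,0,0,0,0,-1],[0,0,0,0,0,-1],[0,0,0,0,0,-1],[0,0,0,0,0,-1],[0,0,0,0,0,-1],[0,0,0,0,0,-0.6],[0,0,0,0,0,0]]]'
python3 - <<'E'
from h import *
print(ctrl.read_state()["qpos"].round(2))
go((626,-106,300),(626,-106,250))
E
```

```text
clock: 8.53
eef_pos: [427.3, -40.0, 287.2]
tool_rot: [-3.135, 0.004, 0.886]
force: [-0.5, 0.2, 0.5]
width: -0.2
clock: 9.2
eef_pos: [416.9, -41.4, 274.8]
tool_rot: [-3.119, 0.002, 1.62]
force: [-0.7, -0.2, 0.4]
width: 0.1
[ 0.9   0.48 -1.23  2.02  0.52  1.03 -0.54]
t 9.2 pos [416.9 -41.4 274.8] rot [-3.119e+00  2.000e-03  1.620e+00] F [-0.7 -0.2  0.4]
(626, -106, 300) units [-2.5   6.84 -0.99]
(626, -106, 250) units [0.   0.04 1.67]
```

```bash
python3 -m crank '[[[0,0.2,-0.6,0,0,0],[-0.3,0.6,-0.6,0,0,0],[-0.4,0.8,-0.2,0,0,0],[-0.4,0.9,0,0,0,0],[-0.4,0.9,0,0,0,0],[-0.4,0.9,0,0,0,0],[-0.4,0.9,0,0,0,0],[-0.2,0.6,0,0,0,0],[0,0,0,0,0,0]]]'
python3 - <<'E'
from h import *
print(ctrl.read_state()["qpos"].round(2))
go((626,-106,300),(626,-106,250))
E
```

```text
clock: 9.95
eef_pos: [594.0, -112.9, 301.0]
tool_rot: [-3.104, 0.013, 1.605]
force: [0.1, -0.2, -0.1]
width: 0.2
[ 0.71  0.71 -1.07  1.51  0.63  1.34 -0.39]
t 9.95 pos [ 594.  -112.9  301. ] rot [-3.104  0.013  1.605] F [ 0.1 -0.2 -0.1]
(626, -106, 300) units [ 0.19  1.07 -0.01]
(626, -106, 250) units [0.02 0.06 1.67]
```

```bash
python3 -m crank '[[[0.1,0.7,0,0,0.1,0],[0.1,0.6,0.2,0.1,0,0],[0,0.1,0.7,0,0,0],[0,0,0.6,0,0,0],[0,0,0,0,0,0]]]'
python3 - <<'E'
from h import *
go((626,-106,250))
p=ctrl.get_image("scene");save(p,"s5.png",(230,90,400,230),4)
E
```

```text
clock: 10.37
eef_pos: [631.8, -103.9, 246.8]
tool_rot: [-3.087, 0.005, 1.598]
force: [-0.3, 0.2, -0.9]
width: -0.1
t 10.37 pos [ 631.8 -103.9  246.8] rot [-3.087  0.005  1.598] F [-0.3  0.2 -0.9]
(626, -106, 250) units [-0.06 -0.2  -0.1 ]
```

View pics/s5.png

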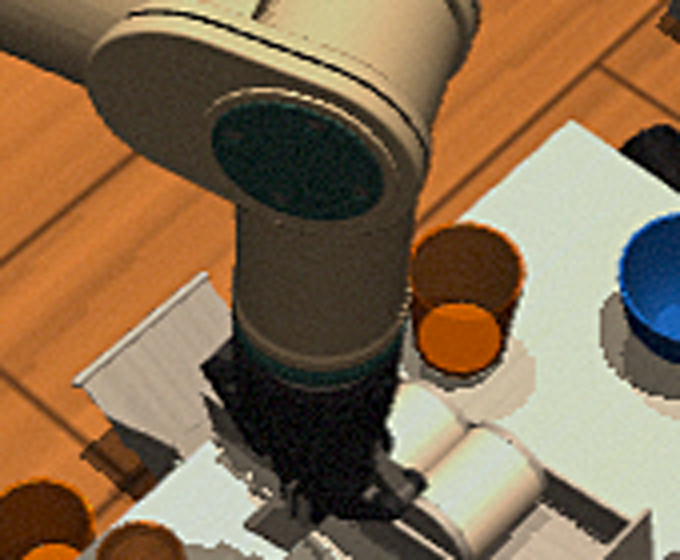

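The bin is out, with its rim at (140,330), and the gripper is over the pad, beside the tins. I'll lean the hand slightly right, away from the tins, and begin pressing.

```bash
python3 -m crank '[[[-0.15,-0.15,0,-0.3,0.7,0],[-0.1,-0.1,0,-0.2,0.6,0],[0,0,0.4,0,0,0],[0,0,0.4,0,0,0],[0,0,0.4,0,0,0],[0,0,0,0,0,0]]]'
python3 - <<'E'
from h import *
go((626,-108,215),(626,-108,182))
E
```

```text
clock: 10.92
eef_pos: [625.5, -101.9, 214.5]
tool_rot: [3.134, -0.132, 1.599]
force: [-1.2, -0.0, 1.1]
width: 0.1
t 10.92 pos [ 625.5 -101.9  214.5] rot [ 3.134 -0.132  1.599] F [-1.2 -0.   1.1]
(626, -108, 215) units [-0.2   0.01 -0.04]
(626, -108, 182) units [-0.14 -0.01  1.09]
```

```bash
python3 -m crank '[[[-0.15,0,0.5,0,0,0],[-0.1,0,0.5,0,0,0],[0,0,0.3,0,0,0],[0,0,0,0,0,0]]]'
python3 - <<'E'
from h import *
go((626,-108,180))
p=ctrl.get_image("scene");save(p,"s6.png",(230,90,400,230),4)
for r in ctrl.search_frame("tin_1",p):print(r["conf"],r["extent"])
E
```

```text
clock: 11.25
eef_pos: [626.7, -99.6, 174.5]
tool_rot: [3.134, -0.128, 1.605]
force: [0.6, -1.9, 4.3]
width: 0.1
t 11.25 pos [626.7 -99.6 174.5] rot [ 3.134 -0.128  1.605] F [ 0.6 -1.9  4.3]
(626, -108, 180) units [-0.25 -0.03 -0.22]
0.85 [207.9, 347.2, 38.1, 38.9]
0.75 [397.2, 128.2, 25.9, 22.5]
0.74 [244.7, 380.5, 44.3, 37.8]
0.61 [343.4, 212.4, 37.9, 32.9]
0.57 [436.2, 154.4, 27.7, 27.1]
```

View pics/s6.png

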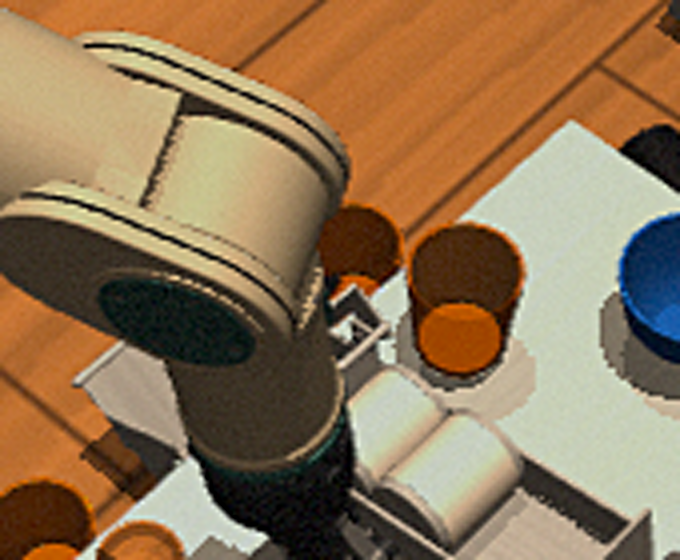

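```bash
python3 -m crank '[[[-0.1,0,0.05,0,0,0],[-0.1,0,0.05,0,0,0],[0,0,0.05,0,0,0],[0,0,0.05,0,0,0],[0,0,0.05,0,0,0],[0,0,0.05,0,0,0]]]'; python3 -m crank '[[[0,0,0.05,0,0,0],[0,0,0.05,0,0,0],[0,0,0.05,0,0,0],[0,0,0.05,0,0,0],[0,0,0.05,0,0,0],[0,0,0.05,0,0,0],[0,0,0.05,0,0,0]]]'
python3 - <<'E'
from h import *
p=ctrl.get_image("top");save(p,"t6.png",(230,130,430,280),4)
go((626,-108,180))
for r in ctrl.search_frame("tin_1",p):print(r["conf"],r["extent"])
E
```

```text
clock: 11.85
eef_pos: [630.9, -101.8, 172.0]
tool_rot: [3.123, -0.132, 1.606]
force: [-0.4, -1.1, 9.2]
width: -0.2
clock: 12.43
eef_pos: [635.4, -101.4, 170.0]
tool_rot: [3.111, -0.129, 1.604]
force: [-0.3, 0.1, 8.1]
width: -0.3
t 12.48 pos [ 635.5 -101.4  169.9] rot [ 3.11  -0.129  1.604] F [-0.6 -0.5  9.3]
(626, -108, 180) units [-0.16 -0.31 -0.37]
0.92 [315.3, 187.8, 29.2, 20.9]
0.87 [315.4, 168.6, 28.5, 23.2]
0.68 [444.6, 159.6, 21.5, 27.5]
0.66 [316.2, 237.4, 23.8, 1.8]
0.65 [187.2, 174.7, 26.4, 27.5]
0.61 [191.6, 215.4, 24.7, 20.5]
0.39 [451.5, 191.5, 9.2, 14.8]
```

View pics/t6.png

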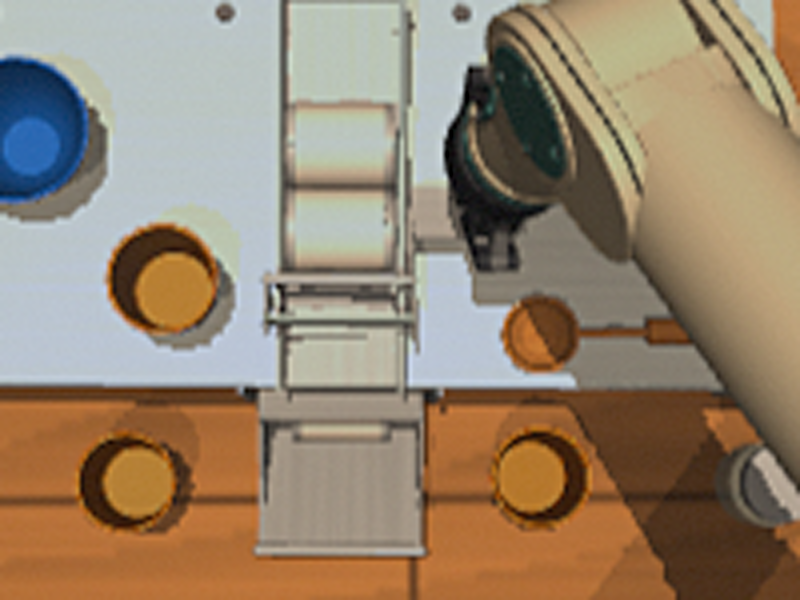

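The picture shows tin_1 lying in the bin at (343,432), the gate raised at (340,300), and tins 2 and 3 held back at (340,228) and (340,143). The pad was held for about 1.2 s; now I release it straight up.

```bash
python3 -m crank '[[[0,0,-0.4,0,0,0],[0,0,-0.5,0,0,0],[0,0,-0.6,0,0,0],[0,0,-0.7,0,0,0],[0,0,-0.8,0,0,0],[0,0,-0.8,0,0,0],[0,0,-0.8,0,0,0],[0,0,-0.6,0,0,0],[0,0,-0.3,0,0,0],[0,0,0,0,0,0],[0,0,0,0,0,0],[0,0,0,0,0,0]]]'; python3 -m crank '[[[0,0,0,0,0,0],[0,0,0,0,0,0],[0,0,0,0,0,0],[0,0,0,0,0,0],[0,0,0,0,0,0],[0,0,0,0,0,0]]]'
python3 - <<'E'
from h import *
p=ctrl.get_image("scene");save(p,"s7.png",(210,90,410,240),4)
q=ctrl.get_image("top");save(q,"t7.png",(230,130,430,280),4)
go((626,-108,300))
for r in ctrl.search_frame("tin_1",q):print(np.round(r["extent"]))
R=Ro.from_euler("z",-.014).as_matrix();o=np.array([513,-21,0])
for nm,pp in(("scene",p),("top",q)):
    S=(cloud(pp).reshape(-1,3)-o)@R
    # tins: points on tin tops, midline |y|<15
    m=(abs(S[:,1])<20)&(S[:,0]>30)&(S[:,0]<200)&(S[:,2]>190)
    for x in range(32,150,6):
        k=m&(abs(S[:,0]-x)<3);print(nm,x,np.round(np.median(S[k,2]),0) if k.any() else None,end="; ")
    k=(S[:,1]<-48)&(S[:,1]>-96)&(S[:,0]>90)&(S[:,0]<140)&(S[:,2]>150)&(S[:,2]<255);print("\npad",k.sum(),S[k].mean(0).round() if k.any() else "")
    k=(abs(S[:,1])<55)&(S[:,0]<-70)&(S[:,2]>60)&(S[:,2]<130);print("rim",S[k].min(0).round())
E
```

```text
clock: 13.53
eef_pos: [625.9, -126.3, 345.7]
tool_rot: [3.118, -0.128, 1.604]
force: [-0.8, 0.2, -0.5]
width: -0.2
clock: 14.03
eef_pos: [623.6, -126.3, 340.3]
tool_rot: [3.127, -0.129, 1.605]
force: [-0.1, 0.2, -0.5]
width: -0.0
t 14.13 pos [ 623.7 -126.3  340.4] rot [ 3.127 -0.129  1.605] F [-0.2 -0.6  0.7]
(626, -108, 300) units [0.43 0.08 1.42]
[193. 215.  27.  24.]
[316. 183.  28.  20.]
[317. 202.  25.  25.]
[188. 173.  30.  22.]
[315. 237.  23.   1.]
scene 32 200.0; scene 38 None; scene 44 222.0; scene 50 219.0; scene 56 218.0; scene 62 214.0; scene 68 203.0; scene 74 200.0; scene 80 195.0; scene 86 206.0; scene 92 211.0; scene 98 215.0; scene 104 217.0; scene 110 217.0; scene 116 216.0; scene 122 213.0; scene 128 208.0; scene 134 200.0; scene 140 None; scene 146 None; 
pad 293 [109. -72. 231.]
rim [-541.  -55.   60.]
top 32 197.0; top 38 199.0; top 44 221.0; top 50 219.0; top 56 217.0; top 62 215.0; top 68 204.0; top 74 201.0; top 80 194.0; top 86 203.0; top 92 211.0; top 98 215.0; top 104 216.0; top 110 217.0; top 116 216.0; top 122 214.0; top 128 210.0; top 134 202.0; top 140 None; top 146 None; 
pad 299 [108. -72. 231.]
rim [-454.  -54.   60.]
```

View pics/t7.png

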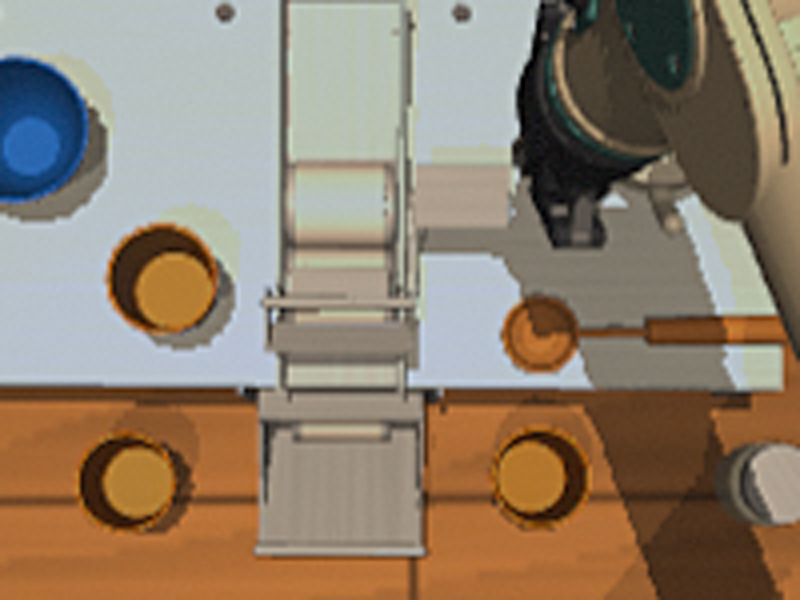

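The lever is back up with its pad at 231 mm, the next tin lies against the gate, the following one is at shelf x about 110, and tin_1 is in the open bin. I'll hand in.

Run:
```python
from h import *
p=ctrl.get_image("scene")
for q in("pot","spoon","cup_1","jar","sugar_bowl"):print(q,[np.round(r["extent"]).tolist() for r in ctrl.search_frame(q,p)[:3]])
print(ctrl.finish_job())
```

```text
pot [[289.0, 288.0, 65.0, 69.0]]
spoon [[244.0, 253.0, 63.0, 64.0], [188.0, 270.0, 31.0, 32.0]]
cup_1 [[239.0, 226.0, 34.0, 34.0], [348.0, 165.0, 26.0, 41.0], [318.0, 153.0, 26.0, 23.0]]
jar [[188.0, 271.0, 34.0, 29.0], [402.0, 161.0, 38.0, 41.0], [265.0, 192.0, 36.0, 35.0]]
sugar_bowl [[404.0, 161.0, 39.0, 42.0], [332.0, 204.0, 35.0, 31.0]]
the job is handed in; nothing more can be done
None
```

The tin is out: `tin_1` lies in the tilted-out bin, the lever is back up, and the next two tins have moved down one place. I handed the job in at about 14 s of the 43 s allowed; no verdict was reported.

- **Bin:** I hooked the shut fingertips behind the rim. On the first pull the tip rode up onto the rim at about 0.28 rad. I went back in deeper and drew it all the way out, with the rim measured about 110 mm ahead of the shelf and 92 mm high, as on its stop.
- **Lever:** I pressed the pad right down and held it for about 1.2 s with up to 9 N, then let it spring back. In the last check the pad measured 231 mm high, its rest height.
- **Tins:** The last camera images show `tin_1` in the bin and `tin_2` against the gate. `tin_3` was at shelf x of about 110 mm, against the required 101.6 to 119.6 mm. `tin_2`'s position and `tin_1`'s distance from `bin_in` I only judged from the picture, because the lever and the rack end hide them in part.
- **Crockery:** The final detections match the starting ones to within 3 pixels, so nothing appears to have moved. The gripper ended at z = 340 mm, touching nothing.

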